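Dry the measuring cylinders at the perfume blending counter

ROBOT

A 7-joint arm with a two-finger parallel gripper is mounted at the origin on the work surface. World frame = base frame: x ahead of the robot, y to its left, z up, the work surface at z = 0. Lengths are in mm, angles in rad, forces in N, time in s.
With the tool pointing down it reaches from about 400 to 900 mm from the base axis. Payload 5.6 kg.
Tool frame: the origin (TCP) lies midway between the tips of the shut fingers; the grasp point (between the pads) lies 19 mm behind it; x points along the fingers, y is the direction in which the jaws open and shut, and the axes are right-handed (so a half turn about x gives the same grasp; the last joint's range is limited). The gripper opens to 92 mm and grips with 3 to 60 N. Pads are 20 mm wide; open, the fingers measure 128 mm over their backs; the gripper's body (75 mm by 189 mm) begins 69 mm behind the grasp point.
Start: joints at [1.198, 0.468, -0.012, 1.603, 0.006, 1.071, -0.056], TCP at [210.464, -614.991, 214.592] pointing down, gripper open.
Joint ranges: [-2.53, 2.53], [-0.31, 2.02], [-1.57, 1.55], [0.28, 2.44], [-1.29, 4.43], [0.15, 1.84], [-2.92, 2.92]. Speed limits (rad/s): [2.57, 2.57, 3.14, 3.14, 3.14, 3.14, 3.14].

INTERFACE

Orientations are given as a rotation vector (axis times angle).
In Python, from cell import robot, grip, kin, viewer gives the robot as it stands. Calls block until the motion is done:
- robot.movep(position, orientation): joint-space move of the TCP to a pose.
- robot.servo_line(position, feed=150, rotation=None): straight line of the TCP; rotation=None keeps the orientation; feed is the mean speed in mm/s.
- robot.goto_joints(angles): joint-space move.
- grip(opening, newtons=None): opening from 0.0 (shut) to 1.0 (fully open); newtons is the grip in N (None keeps the last); returns when the fingers have stopped.
- robot.hold(seconds).
- kin.ik(position, orientation): joint angles nearest the present ones, or None.
- robot.observe(): the state.
- viewer.read_camera(name): name is "side" or "top"; returns the picture (420x560x3 uint8, red, green, blue); there is no depth.
- viewer.camera_info(name): a dict with "camera_matrix" (3x3 intrinsics, pixels), "k1" (the pictures are not rectified: a ray, as slopes to the right and down, at radius r is drawn at 1 + k1 r^2 times it, then the intrinsics apply), "R" (3x3) and "t" (3): a world point X has camera coordinates R X + t. Camera axes: x right, y down, z forward; pixel columns grow to the right and rows downward; lengths in mm; the calibration is good to about 2 mm. A picture is of the moment at which its call begins. camera_info takes no time and is no camera call.
A pose or a line that the arm cannot do raises robot.IKError and nothing moves.
- robot.job_done(): hands the job in, once; it reports no verdict.
Trained networks look in the newest picture that a camera, given by its name, has taken for a name from the list of things; names that differ only in an ending like _2 or _b are one class to them, and where a whole thing is asked for, a point or a joint stands for the part that bears it (a point fixed in the world has none). Each returns a list of dicts, best first, with "confidence" (0 to 1); they miss things now and then, are a little off and sometimes report something else, mostly with a low value. They report only what shows in the picture. A call takes as long as a camera call. They do not tell look-alikes from the thing itself.
- viewer.silhouettes(name, camera): "mask" (420x560 bool, what is visible of it).
- viewer.pinpoint(name, camera): "at" ([x, y, z] in mm, in the coordinates of the camera as it stood for that picture, good to about 4 mm: a listed point, or the origin of a listed thing).
The state is a dict: "t": time; "joints": joint angles; "joint_velocities": joint speeds; "joint_torque": joint torques, N m; "tcp_pos": TCP position; "tcp_rot": TCP orientation; "contact_force": force on the tool from outside, world axes, zero at the start; "wrist_torque": the same for the moment, N m; "grip_width": opening from 0.0 (shut) to 1.0 (fully open).
Only numpy, scipy, OpenCV 4.12 (cv2) and the standard library are available. Lean on these libraries where they do the work, as an engineer would, in place of code of your own. Each camera call takes 0.05 s, during which the arm holds its last target. There are 200 camera calls.

TASK

Get the rinsed measuring cylinders dried: lay every cylinder on the counter level in the notches of the drying carrier, mouth towards the dryer, then slide the loaded carrier up to the dryer until it is fully home against the front, square and with its notches in line with the air outlets, and then press the start button all the way down. The scale is in the way: slide it back so that it sits centred and square on its mat. Slide the scale and the carrier along the counter rather than lifting them, and leave the other things where they stand.

Things in the scene. Friction and masses are not known exactly. Their poses are not given: they have to be found in the camera images.
- cyl1_grip (a point): measuring cylinder lying level on the counter: white barrel 16 mm in diameter, 140 mm long over all, 60 g, with a blue hexagonal foot and an equal hexagonal collar near the mouth (32 mm across flats, 8 mm thick; no free rolling). This point: on the axis, 16 mm up, half-way between foot and collar (48 mm of bare barrel either way); x towards the mouth. May be absent
- cyl2_grip (a point): the same point of another such cylinder, just like cyl1; x towards the mouth. May be absent
- cyl3_grip (a point): the same point of another such cylinder, just like cyl1; x towards the mouth. May be absent
- cyl4_grip (a point): the same point of another such cylinder, just like cyl1; x towards the mouth. May be absent
- cyl1_mouth (a point): centre of the open mouth of cyl1, 84 mm from its grip point along x (the foot's end is 56 mm the other way)
- cyl2_mouth (a point): centre of the open mouth of cyl2, 84 mm from its grip point along x (the foot's end is 56 mm the other way)
- cyl3_mouth (a point): centre of the open mouth of cyl3, 84 mm from its grip point along x (the foot's end is 56 mm the other way)
- cyl4_mouth (a point): centre of the open mouth of cyl4, 84 mm from its grip point along x (the foot's end is 56 mm the other way)
- carrier: loose aluminium drying carrier, 0.6 kg: tray 190 mm (x) by 180 mm (y), floor 6 mm; rim 18 mm high, at the back (-y) 34 mm; front is +y. Two dark sawtooth saddle bars along x at y = -50 and +18 mm, each 8 mm thick in y, with four 90-degree V notches: bottoms 29 mm up, tooth tips 52 mm (42 mm at the ends). Origin: under its centre, at counter level
- seat1 (a point): in the carrier: where the grip point of a cylinder seated in the first notch pair (carrier x = -69 mm) comes: 40 mm up, midway between the bars (carrier y = -16 mm); the other pairs are 46, 92 and 138 mm further along x. A seated cylinder lies along carrier y, mouth to +y, foot behind the back bar, collar before the front bar, 10 mm play either way
- dryer: warm-air dryer, fixed: white box 260 mm (x) by 150 mm (y) by 130 mm high. Origin: at counter level, middle of the front face, which looks to -y; +y into the machine. Four air outlets in the front at x = -69, -23, 23, 69 mm, 40 mm up. A carrier fully home has its front rim on the front face and the dryer's axes: its origin at x = 0, y = -90 mm in this frame
- start_top (a point): top of the dryer's round grey start button (28 mm across, on top of the dryer, its top 152 mm above the counter when up); press straight down, springs back
- start (a joint): travel of the start button, m: 0 up, 0.006 fully down (about 5 N)
- scale: loose low compounding scale, 0.5 kg: grey box 130 mm (x) by 105 mm (y) by 22 mm high, round steel pan (80 mm) on top to 26 mm; display at the -x end. Origin: under its centre at counter level
- mat: the scale's blue mat, 160 mm (x) by 135 mm (y), flush with the counter and no obstacle. Origin: its centre, at counter level; the scale's x goes along the mat's x
- canister1: bystander: aluminium canister, 68 mm across, 170 mm high; origin under its centre (so for all bystanders)
- canister2: bystander: aluminium canister, 68 mm across, 170 mm high
- flacon: bystander: square glass perfume flacon, 34 mm wide, 63 mm high
- beaker: bystander: small glass beaker, 44 mm across, 45 mm high
- vial: bystander: small amber vial, 26 mm across, 55 mm high
- screwcap: bystander: aluminium screw cap lying on the counter, 42 mm across, 22 mm high
Not all that is in view belongs to the job. Leave any black or pink look-alike of the part that bears cyl4_grip alone.

How it is judged (in metres and radians):
On the way, in this order (a step that is already met when the one before it is completed fails the run):
1. every cylinder lies level in the carrier's notches, mouth forward, while the carrier is still away from the dryer (front rim more than 50 mm off) (z of cyl1_grip in the frame of carrier between 0.035 and 0.045 m and y of cyl1_grip in the frame of carrier between -0.03 and -0.002 m and x of cyl1_grip in the frame of carrier between -0.085 and 0.085 m and angle between the x axis of each of cyl1_grip, cyl2_grip, cyl3_grip, cyl4_grip and the y axis of carrier, either way round below 0.08 rad and y of each of cyl1_mouth, cyl2_mouth, cyl3_mouth, cyl4_mouth in the frame of carrier above 0.03 m and z of cyl2_grip in the frame of carrier between 0.035 and 0.045 m and y of cyl2_grip in the frame of carrier between -0.03 and -0.002 m and x of cyl2_grip in the frame of carrier between -0.085 and 0.085 m and z of cyl3_grip in the frame of carrier between 0.035 and 0.045 m and y of cyl3_grip in the frame of carrier between -0.03 and -0.002 m and x of cyl3_grip in the frame of carrier between -0.085 and 0.085 m and z of cyl4_grip in the frame of carrier between 0.035 and 0.045 m and y of cyl4_grip in the frame of carrier between -0.03 and -0.002 m and x of cyl4_grip in the frame of carrier between -0.085 and 0.085 m and y of carrier in the frame of dryer below -0.14 m), for 0.3 s.
2. the loaded carrier is home against the dryer, cylinders still in their notches (z of cyl1_grip in the frame of carrier between 0.035 and 0.045 m and y of cyl1_grip in the frame of carrier between -0.03 and -0.002 m and x of cyl1_grip in the frame of carrier between -0.085 and 0.085 m and angle between the x axis of each of cyl1_grip, cyl2_grip, cyl3_grip, cyl4_grip and the y axis of carrier, either way round below 0.08 rad and y of each of cyl1_mouth, cyl2_mouth, cyl3_mouth, cyl4_mouth in the frame of carrier above 0.03 m and z of cyl2_grip in the frame of carrier between 0.035 and 0.045 m and y of cyl2_grip in the frame of carrier between -0.03 and -0.002 m and x of cyl2_grip in the frame of carrier between -0.085 and 0.085 m and z of cyl3_grip in the frame of carrier between 0.035 and 0.045 m and y of cyl3_grip in the frame of carrier between -0.03 and -0.002 m and x of cyl3_grip in the frame of carrier between -0.085 and 0.085 m and z of cyl4_grip in the frame of carrier between 0.035 and 0.045 m and y of cyl4_grip in the frame of carrier between -0.03 and -0.002 m and x of cyl4_grip in the frame of carrier between -0.085 and 0.085 m and y of carrier in the frame of dryer above -0.097 m and x of carrier in the frame of dryer between -0.013 and 0.013 m and angle between the y axis of carrier and the y axis of dryer, either way round below 0.08 rad), for 0.3 s.
3. the start button is pressed down (value of joint start above 0.0045 m), for 0.05 s.
At the end, for the whole second after the job is handed in: Every cylinder level in its notches (height within 5 mm, along the carrier within 14 mm, 0.08 rad, mouth forward); carrier within 7 mm of the dryer's front, 13 mm sideways, 0.08 rad; scale within 15 mm and 0.17 rad of centred and square on its mat; all at rest (all of step 2 and horizontal distance between scale and mat below 0.015 m and angle between the x axis of scale and the x axis of mat, either way round below 0.17 rad and linear speed of each of carrier, scale below 0.02 m/s); the robot touches nothing.
It fails at once if the scale or the carrier is lifted off the counter (15 mm or more) (height (world z) of any of scale, carrier above 0.015 m).
It fails at once if a bystander is shifted by more than 30 mm or knocked over (distance of any of canister1, canister2, flacon, beaker, vial, screwcap from where it was at the start of the episode above 0.03 m or angle between any of canister1, canister2, flacon, beaker, vial, screwcap's own z axis and vertical above 0.5 rad).
Of cyl1, cyl2, cyl3, cyl4 only 2 to 4 are there at a start; the rules pass over those that are not, and their reading is None.
At some moment in a run one of scale may be knocked a few centimetres aside while the robot is not near it.
Once in a run the grip may slacken for a moment while it holds something.
It also fails if it takes over 210 s, if anything falls off the work surface, if the arm or the gripper's body presses on something with over 40 N, if the wrist force passes 120 N, or if a joint passes its speed limit or range.

## Working session

There is one attempt and no reset: what is moved stays moved. The work goes in short steps, each a Python script; the robot and the scene stay as the last script left them, time stands still between calls to the robot, and variables do not carry over. Pictures are saved under pics/ and viewed, about 12 in all and at most 16, crops included, and the job is handed in when it is done.

```bash
ls; mkdir -p pics
cat > h.py <<'E'
import numpy as np, cv2
from scipy.spatial.transform import Rotation as Ro
from cell import robot, grip, kin, viewer
def cam(n):
    i=viewer.camera_info(n); return [np.array(i[k],float) for k in("camera_matrix","R","t")]+[i["k1"]]
def proj(n,X):
    K,R,t,k=cam(n); c=np.atleast_2d(X)@R.T+t; s=c[:,:2]/c[:,2:]
    s=s*(1+k*(s**2).sum(1,keepdims=True)); return s@K[:2,:2].T+K[:2,2]
def back(n,px,z):
    K,R,t,k=cam(n); p=np.atleast_2d(np.asarray(px,float)).reshape(-1,1,2)
    s=cv2.undistortPoints(p,K,np.array([k,0,0,0,0.]))[:,0]
    # iterate exact radial model
    d=(np.atleast_2d(px)-K[:2,2])@np.linalg.inv(K[:2,:2]).T; s=d.copy()
    for _ in range(30): s=d/(1+k*(s**2).sum(1,keepdims=True))
    r=np.c_[s,np.ones(len(s))]@R; o=-R.T@t; return o+r*((z-o[2])/r[:,2])[:,None]
def world(n,at):
    K,R,t,k=cam(n); return R.T@(np.array(at)-t)
def shot(n,f=None,crop=None,scale=1):
    im=viewer.read_camera(n)
    if f:
        o=im[:,:,::-1]
        if crop: o=o[crop[1]:crop[3],crop[0]:crop[2]]
        cv2.imwrite("pics/"+f,cv2.resize(o,None,fx=scale,fy=scale,interpolation=cv2.INTER_CUBIC))
    return im
def down(yaw):  # tool x down, jaw direction (tool y) at angle yaw in world
    y=np.array([np.cos(yaw),np.sin(yaw),0]);x=np.array([0,0,-1.]);return Ro.from_matrix(np.c_[x,y,np.cross(x,y)]).as_rotvec()
E
python3 - <<'E'
from h import *
for n in("top","side"):
    im=shot(n,n+"0.png",scale=1.4)
    K,R,t,k=cam(n); print(n,-R.T@t,k,K[0,0])
    for o in"cyl1_grip cyl1_mouth carrier seat1 dryer start_top scale mat canister1 flacon beaker vial screwcap".split():
        print(o,[(round(d["confidence"],2),world(n,d["at"]).round().tolist()) for d in viewer.pinpoint(o,n)])
print(robot.observe())
E
```

```text
pics
top [ 361.22212387   82.38823918 1612.51819366] -0.07893454296475301 518.294570632634
cyl1_grip [(0.74, [500.0, -326.0, 15.0]), (0.2, [722.0, -323.0, 1.0])]
cyl1_mouth [(0.78, [583.0, -326.0, 14.0]), (0.24, [498.0, 357.0, -2.0])]
carrier [(0.7, [492.0, -151.0, 1.0]), (0.24, [671.0, -434.0, 1.0])]
seat1 [(0.68, [422.0, -148.0, 42.0]), (0.26, [522.0, -438.0, 19.0])]
dryer [(0.59, [495.0, 354.0, -0.0])]
start_top [(0.54, [376.0, -438.0, 1.0]), (0.45, [559.0, 417.0, 153.0])]
scale [(0.97, [551.0, 98.0, 3.0])]
mat [(0.59, [721.0, 37.0, 1.0]), (0.45, [558.0, 415.0, 153.0])]
canister1 [(0.91, [721.0, -322.0, -1.0])]
flacon [(0.56, [789.0, -114.0, 2.0]), (0.35, [671.0, -435.0, 2.0])]
beaker [(0.74, [642.0, -318.0, -1.0]), (0.33, [551.0, 98.0, -1.0])]
vial [(0.42, [376.0, -435.0, 2.0])]
screwcap [(0.52, [367.0, -360.0, 2.0])]
side [ 475.88156292 1150.25979325 1351.58219429] 0.057086451875020996 513.8641863202959
cyl1_grip [(0.65, [499.0, -332.0, 19.0])]
cyl1_mouth [(0.51, [582.0, -328.0, 20.0]), (0.43, [550.0, 105.0, 1.0])]
carrier [(0.85, [488.0, -145.0, -1.0])]
seat1 []
dryer [(0.72, [
[... 359 characters left out ...]
-0.0])]
{'t': 1.4, 'joints': array([ 1.19800757,  0.46750003, -0.01160517,  1.60268721,  0.0060234 ,
        1.07139866, -0.05628181]), 'joint_velocities': array([-0.00010704, -0.00046431, -0.0012194 , -0.00165533, -0.00054727,
        0.00110216, -0.00047126]), 'joint_torque': array([-1.13210747e-04, -5.20416355e+01, -1.24330359e-02, -2.44052535e+01,
       -5.67029463e-02,  1.13893475e-02,  5.54239909e-05]), 'tcp_pos': array([ 210.45863743, -615.00104229,  214.59765713]), 'tcp_rot': array([ 2.04277967,  0.33984341, -2.04287817]), 'contact_force': array([-0.57229246,  0.26442506,  1.14017258]), 'wrist_torque': array([ 0.01294936, -0.01649228,  0.01386674]), 'grip_width': 0.9991262414179196}
```

View pics/top0.png

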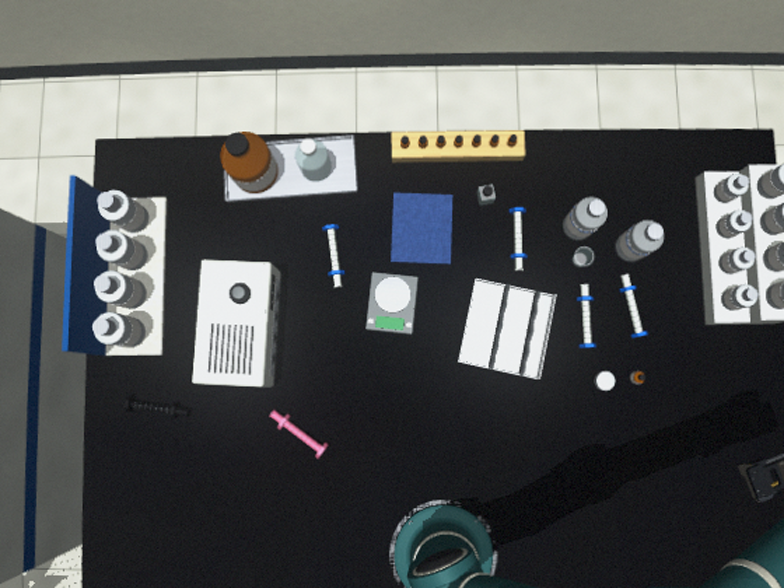

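View pics/side0.png

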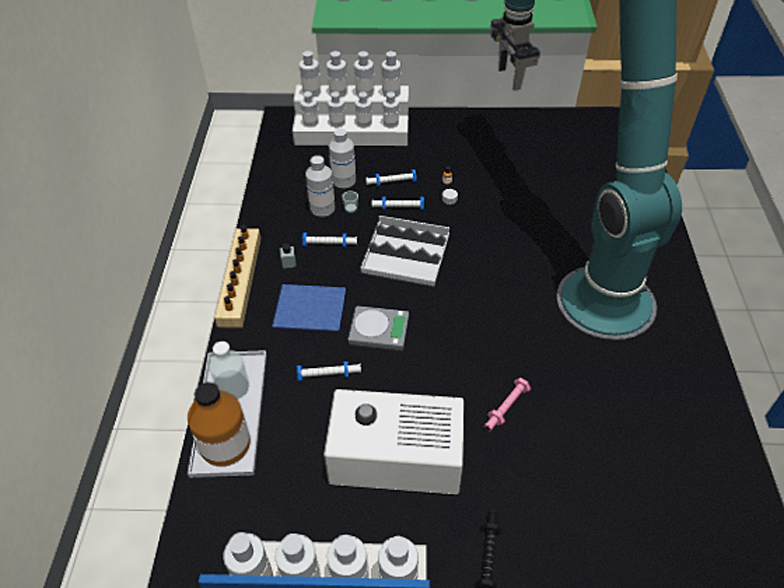

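Top view: four blue/white cylinders (px 333,256; 518,238; 587,315; 634,305), carrier at 507,328, scale at 392,303, mat at 422,228, dryer on the left. The pink and black cylinders are look-alikes. The carrier's front faces the dryer, turned about −12°. Next I measure precisely.

```bash
cat >> h.py <<'E'
def rect(mask,z,n="top"):
    """rectangle (centre, size, yaw of sides) of a mask with all its outline at height z"""
    m=cv2.morphologyEx(mask.astype(np.uint8),cv2.MORPH_OPEN,np.ones((3,3)))
    c=max(cv2.findContours(m,cv2.RETR_EXTERNAL,cv2.CHAIN_APPROX_NONE)[0],key=cv2.contourArea)[:,0]
    w=back(n,c,z)[:,:2].astype(np.float32); (cx,cy),(a,b),g=cv2.minAreaRect(w)
    g=(g+45)%90-45
    return np.round([cx,cy],1),np.round([a,b]),round(np.radians(g),3)
def cylinders(n="top",im=None,show=True):
    """blue blobs paired at 56 mm -> list of (grip x,y, yaw to mouth)"""
    im=viewer.read_camera(n) if im is None else im
    hsv=cv2.cvtColor(im,cv2.COLOR_RGB2HSV)
    m=cv2.inRange(hsv,(100,140,90),(125,255,255))
    k,_,st,ce=cv2.connectedComponentsWithStats(m)
    p=[back(n,ce[i],17)[0,:2] for i in range(1,k) if 3<=st[i,4]<200]
    return m,p
E
python3 - <<'E'
from h import *
im=shot("top")
g=cv2.cvtColor(im,cv2.COLOR_RGB2GRAY)
m,p=cylinders(im=im)
P=np.array(p)
for i in range(len(P)):
  for j in range(i):
    d=np.linalg.norm(P[i]-P[j])
    if 90<d<125:
        c=(P[i]+P[j])/2;u=(P[i]-P[j])/d
        s=[ [int(np.mean(im[int(round(y)),int(round(x))])) for x,y in proj("top",np.r_[c+sg*u*r,16])][0] for sg in(1,-1) for r in (64,70,76,82,88)]
        print(c.round(1),"d",d.round(1),"u",u.round(3),s)
for o,z in(("scale",20),("mat",0),("dryer",130),("carrier",18)):
    for d in viewer.silhouettes(o,"top")[:2]: print(o,round(d["confidence"],2),d["mask"].sum(),rect(d["mask"],z))
for n in"top","side":
  for k in "234":
    if n=="side" and k=="2": shot("side")
    for o in(f"cyl{k}_grip",f"cyl{k}_mouth"): print(n,o,[(round(d["confidence"],2),world(n,d["at"]).round().tolist()) for d in viewer.pinpoint(o,n)])
E
```

```text
[ 703.3 -182.1] d 105.0 u [-1.     0.017] [237, 237, 238, 170, 65, 32, 29, 29, 27, 34]
[670.3 233.7] d 105.1 u [-0.993 -0.122] [238, 238, 239, 173, 50, 37, 33, 34, 38, 42]
[ 562.7 -374.7] d 99.3 u [-0.207  0.978] [72, 42, 38, 37, 36, 131, 50, 30, 26, 29]
[ 521.8 -434.1] d 104.7 u [-0.978 -0.207] [24, 23, 29, 26, 24, 237, 238, 235, 232, 30]
[ 499.9 -326.6] d 105.1 u [-1.    -0.009] [34, 33, 31, 30, 32, 237, 237, 238, 191, 34]
[ 459. -386.] d 120.2 u [-0.193  0.981] [130, 84, 57, 32, 38, 135, 136, 57, 34, 20]
scale 0.71 1366 (array([547.6, 104.1]), array([103., 130.]), np.float64(-0.118))
mat 0.77 2162 (array([720.7,  33.9]), array([137., 165.]), np.float64(-0.068))
dryer 0.88 5243 (array([498.8, 422.5]), array([174., 265.]), np.float64(-0.072))
dryer 0.59 283 (array([635.5, 221.5]), array([135.,  28.]), np.float64(0.116))
carrier 0.89 3772 (array([ 487.3, -149.6]), array([188., 195.]), np.float64(-0.225))
carrier 0.52 644 (array([ 681.1, -458. ]), array([ 67., 115.]), np.float64(0.517))
top cyl2_grip [(0.77, [522.0, -436.0, 19.0]), (0.52, [500.0, -329.0, 17.0]), (0.5, [788.0, -111.0, 
[... 151 characters left out ...]
cyl4_grip [(0.73, [325.0, 637.0, 15.0]), (0.62, [261.0, 304.0, 18.0]), (0.59, [670.0, 235.0, 19.0])]
top cyl4_mouth [(0.84, [583.0, 222.0, 19.0]), (0.6, [311.0, 369.0, 16.0]), (0.52, [311.0, 552.0, 16.0]), (0.44, [501.0, -330.0, 20.0]), (0.17, [558.0, 418.0, 156.0])]
side cyl2_grip [(0.66, [520.0, -435.0, 16.0])]
side cyl2_mouth [(0.61, [603.0, -421.0, 18.0])]
side cyl3_grip [(0.66, [720.0, -318.0, 2.0]), (0.59, [701.0, -186.0, 17.0])]
side cyl3_mouth [(0.53, [618.0, -185.0, 15.0])]
side cyl4_grip [(0.87, [261.0, 301.0, 16.0]), (0.82, [325.0, 638.0, 13.0]), (0.59, [667.0, 228.0, 18.0])]
side cyl4_mouth [(0.71, [310.0, 555.0, 18.0]), (0.68, [309.0, 369.0, 17.0]), (0.55, [588.0, 222.0, 20.0])]
```

```bash
cat >> h.py <<'E'
from scipy.optimize import minimize
def boxmask(pose,boxes,n):
    x,y,a=pose; c,s=np.cos(a),np.sin(a); m=np.zeros((420*4,560*4),np.uint8)
    for (x0,x1,y0,y1,z0,z1) in boxes:
        q=np.array([[c*u-s*v+x,s*u+c*v+y,w] for u in(x0,x1) for v in(y0,y1) for w in(z0,z1)])
        h=cv2.convexHull(((proj(n,q)+.5)*4).astype(np.float32)); cv2.fillConvexPoly(m,np.round(h).astype(np.int32),1)
    return cv2.resize(m*255,(560,420),interpolation=cv2.INTER_AREA)/255.
def fit(pose,boxes,masks):
    """pose (x,y,yaw) of a box model from {camera: mask}"""
    def cost(p):
        q=(p[0],p[1],p[2]/100); return sum(np.abs(boxmask(q,boxes,n)-m).sum()/m.sum() for n,m in masks.items())
    p0=np.array([pose[0],pose[1],pose[2]*100.])
    r=minimize(cost,p0,method="Nelder-Mead",options=dict(initial_simplex=[p0,p0+[8,0,0],p0+[0,8,0],p0+[0,0,8]],xatol=.1,fatol=1e-4))
    return np.array([r.x[0],r.x[1],r.x[2]/100]),r.fun
DRYER=[(-130,130,0,150,0,130)]; SCALE=[(-65,65,-52.5,52.5,0,22)]; MAT=[(-80,80,-67.5,67.5,0,.1)]
CARR=[(-95,95,-90,90,0,18),(-95,95,-90,-86,0,34)]
def locate(name,pose,boxes,cams=("top","side"),take=True):
    ms={}
    for n in cams:
        if take: viewer.read_camera(n)
        for d in viewer.silhouettes(name,n):
            m=d["mask"].astype(float)
            b=boxmask(pose,boxes,n)
            if np.minimum(b,m).sum()>.4*np.maximum(b,m).sum(): ms[n]=m;break
    r={n:fit(pose,boxes,{n:m}) for n,m in ms.items()}
    for n in r: print(name,n,r[n][0].round(3),round(r[n][1],3))
    return r
E
python3 - <<'E'
from h import *
locate("dryer",(496,356,-.07),DRYER); locate("scale",(550,101,-.11),SCALE); locate("mat",(720,35,-.07),MAT);locate("carrier",(490,-150,-.22),CARR)
E
```

```text
dryer top [ 4.94731e+02  3.59541e+02 -6.40000e-02] 0.025
dryer side [ 4.93835e+02  3.54810e+02 -5.50000e-02] 0.028
scale top [ 5.48934e+02  1.04176e+02 -1.21000e-01] 0.032
scale side [ 5.46831e+02  9.87410e+01 -1.09000e-01] 0.058
mat top [ 7.21544e+02  3.42430e+01 -4.60000e-02] 0.026
mat side [ 7.20607e+02  2.92340e+01 -5.50000e-02] 0.039
carrier top [ 4.88587e+02 -1.48952e+02 -2.34000e-01] 0.025
carrier side [ 4.88502e+02 -1.53534e+02 -2.40000e-01] 0.037
```

```bash
cat >> h.py <<'E'
DR=np.array([494.5,357,-.06]); MT=np.array([721,32,-.05])
def T(p,xy):  # frame (x,y,yaw) -> world xy
    c,s=np.cos(p[2]),np.sin(p[2]); return np.array([p[0]+c*xy[0]-s*xy[1],p[1]+s*xy[0]+c*xy[1]])
def best(pos,yaw):
    q0=np.array(robot.observe()["joints"]);o=[]
    for y in(yaw,yaw+np.pi):
        q=kin.ik(list(pos),list(down(y)))
        if q is not None: o.append((np.abs(np.array(q)-q0).max()+ (5 if abs(q[6])>2.6 else 0),y))
    return min(o)[1]
def over(xy,yaw,z=200,alt=True):
    if alt: yaw=best([*xy,z],yaw)
    robot.movep([*xy,z],list(down(yaw))); return yaw
def lin(xy,z,feed=150): robot.servo_line([*xy,z],feed=feed)
def st(msg=""):
    o=robot.observe(); print(msg,"t",round(o["t"],1),"F",np.round(o["contact_force"],1),"w",round(o["grip_width"]*92,1),"tcp",np.round(o["tcp_pos"],1),"q7",round(o["joints"][6],2))
E
python3 - <<'E'
from h import *
grip(.75)
y=over(T(MT,(-176-65-35,61)),MT[2]+np.pi/2); st()
lin(T(MT,(-276,61)),8); st()
lin(T(MT,(-79,61)),8,120); st("push")
lin(T(MT,(-95,61)),8); lin(T(MT,(-110,61)),120)
y=over(T(MT,(0,61+52.5+35)),MT[2],120)
lin(T(MT,(0,148)),8)
shot("top","a.png",crop=(200,100,440,280),scale=3)
locate("scale",(721,93,-.05),SCALE,("top","side"));st()
E
```

```text
t 6.3 F [ 0.4  0.2 -0.3] w 68.9 tcp [448.7 105.9 199.9] q7 0.82
 t 7.7 F [ 0.3 -0.2 -0.1] w 69.1 tcp [448.9 106.9   8.6] q7 0.5
push t 9.5 F [-5.7  0.2  3.6] w 68.6 tcp [643.7  97.1   7.5] q7 0.76
 t 13.1 F [ 0.  -0.1 -0.8] w 69.1 tcp [729.  180.    9.1] q7 -0.63
```

View pics/a.png

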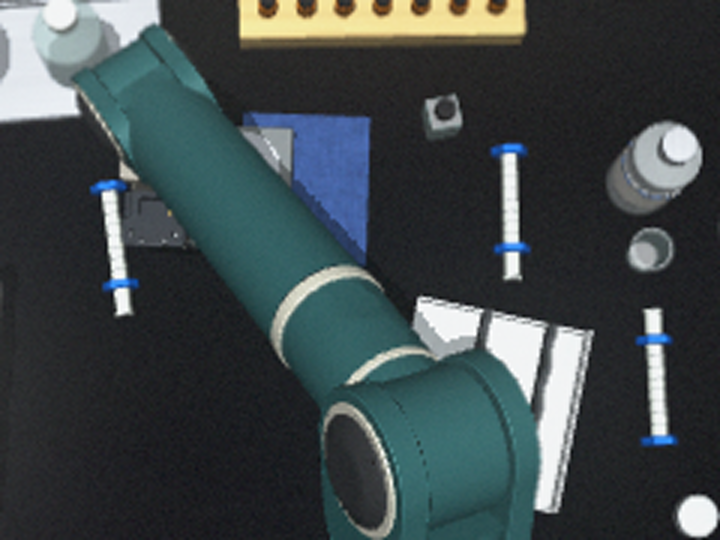

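The scale moved up beside the mat and the arm hides most of it. Next comes the sideways push, then a look with the arm clear.

Run:
```python
from h import *
lin(T(MT,(0,64)),8,100); st("push")
lin(T(MT,(0,80)),8); lin(T(MT,(0,85)),150)
over((500,-328),np.pi/2,150); st()
grip(.5)
shot("top","b.png",crop=(200,100,440,280),scale=3)
locate("scale",(721,32,-.05),SCALE);locate("mat",(721,32,-.05),MAT,take=False)
```

```text
push t 14.1 F [-0.4 -0.2 -0.2] w 69.3 tcp [723.9  94.7   7.7] q7 -0.53
 t 17.3 F [0.7 0.4 0.9] w 69.1 tcp [ 501.3 -326.5  150. ] q7 -1.14
scale top [ 7.1905e+02  3.1488e+01 -6.1000e-02] 0.048
scale side [714.479  23.64   -0.   ] 0.082
```

View pics/b.png

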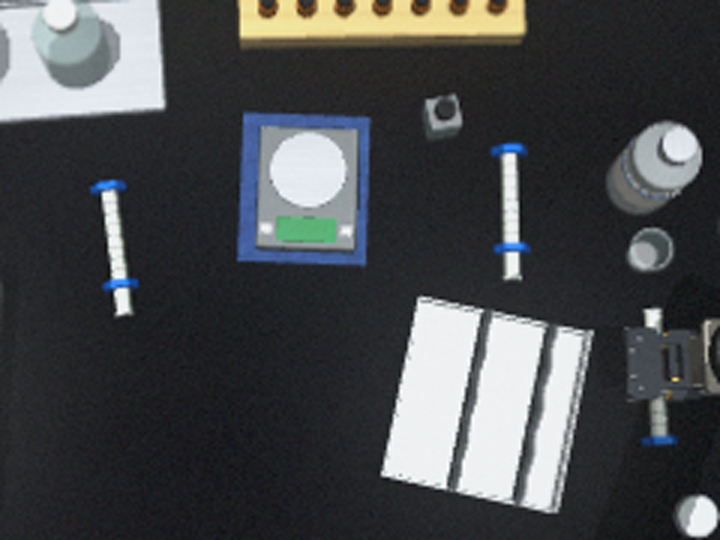

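The scale sits centred on the mat at crop px (307,187). Before squaring the carrier, I check the reach of the loading poses.

Run:
```python
from h import *
for D in(-200,-250,-300,-400,-450,-490):
    C=np.array([*T(DR,(0,D)),DR[2]]); r=[]
    for i in range(4):
        for z in(26,110):
            for s in(0,np.pi):
                q=kin.ik([*T(C,(-69+46*i,-16)),z],list(down(C[2]+s))); r.append(None if q is None else round(q[6],1))
    print(D,C.round(2),r)
for c,a in(((500,-328),np.pi/2),((521.8,-436),.208+np.pi/2),((703,-184),np.pi/2-.017),((670,231),np.pi/2+.122)):
    print([None if (q:=kin.ik([*c,3],list(down(a+s)))) is None else round(q[6],2) for s in(0,np.pi)])
```

```text
-200 [ 4.8251e+02  1.5736e+02 -6.0000e-02] [np.float64(-1.0), np.float64(-2.8), np.float64(-0.9), np.float64(-2.8), np.float64(-0.9), np.float64(-2.8), np.float64(-0.8), np.float64(-2.9), np.float64(-0.8), np.float64(-2.8), np.float64(-0.8), np.float64(-2.8), np.float64(-0.8), np.float64(-2.8), np.float64(-0.7), np.float64(-2.8)]
-250 [ 4.7951e+02  1.0745e+02 -6.0000e-02] [np.float64(-0.9), np.float64(-2.7), np.float64(-0.7), np.float64(-2.9), np.float64(-0.8), np.float64(-2.7), np.float64(-0.7), np.float64(-2.8), np.float64(-0.7), np.float64(-2.7), np.float64(-0.7), np.float64(-2.8), np.float64(-0.7), np.float64(-2.7), np.float64(-0.6), np.float64(-2.7)]
-300 [ 4.7651e+02  5.7540e+01 -6.0000e-02] [np.float64(-0.7), np.float64(-2.6), np.float64(-0.5), np.float64(-2.8), np.float64(-0.7), np.float64(-2.6), np.float64(-0.5), np.float64(-2.7), np.float64(-0.6), np.float64(-2.6), np.float64(-0.5), np.float64(-2.7), np.float64(-0.6), np.float64(-2.6), np.float64(-0.5), np.float64(-2.6)]
-400 [ 4.7051e+02 -4.2280e+01 -6.0000e-02] [np.float64(-0.5), np.float64(-2.3), np.float64(-0.3), np.flo
[... 343 characters left out ...]
 np.float64(-0.3), np.float64(-2.2), np.float64(-0.2), np.float64(-2.4), np.float64(-0.3), np.float64(-2.3), np.float64(-0.2), np.float64(-2.4), np.float64(-0.3), np.float64(-2.3), np.float64(-0.2), np.float64(-2.4)]
-490 [ 4.6512e+02 -1.3212e+02 -6.0000e-02] [np.float64(-0.2), np.float64(-2.8), np.float64(-0.0), np.float64(-2.9), np.float64(-0.2), np.float64(-2.9), np.float64(-0.1), np.float64(-2.9), np.float64(-0.2), np.float64(-2.9), np.float64(-0.1), np.float64(-2.9), np.float64(-0.2), np.float64(-2.9), np.float64(-0.2), np.float64(-2.4)]
[np.float64(1.47), np.float64(-1.19)]
[np.float64(1.64), np.float64(-0.86)]
[np.float64(1.24), np.float64(-1.52)]
[np.float64(0.57), np.float64(-2.03)]
```

```bash
cat >> h.py <<'E'
CG=np.array([*T(DR,(0,-300)),DR[2]])
E
python3 - <<'E'
from h import *
C=np.array([488.5,-151,-.237])
over(T(C,(0,-140)),C[2]+np.pi/2,150)
y=over(T(C,(0,-89)),C[2]+np.pi/2,110); grip(.25,25)
lin(T(C,(0,-89)),45); lin(T(C,(0,-89)),14,40); st("down")
grip(0,25); st("gripped")
g=np.array(robot.observe()["tcp_pos"])
dy=DR[2]-C[2]
robot.servo_line([*T(CG,(0,-89)),14],feed=90,rotation=list(down(y+dy))); st("slid")
grip(.25); lin(T(CG,(0,-89)),45,60); st(); lin(T(CG,(0,-89)),150)
over((500,-328),-np.pi/2,150); grip(.5)
shot("top","c.png",crop=(200,130,480,320),scale=2.8)
locate("carrier",CG,CARR); locate("scale",(721,32,-.05),SCALE,("top",),take=False);st()
E
```

```text
down t 20.9 F [0.2 0.2 0.3] w 23.0 tcp [ 467.8 -237.5   14.1] q7 -1.53
gripped t 21.3 F [0.7 5.  2.1] w 2.8 tcp [ 468.  -236.4   14.2] q7 -1.53
slid t 23.7 F [ 1.1 -5.2  3.4] w 2.5 tcp [471.4 -33.4  14.2] q7 -1.81
 t 24.9 F [-0.1  1.4  0.3] w 22.9 tcp [471.2 -31.4  45.2] q7 -1.79
carrier top [ 4.77251e+02  5.47530e+01 -6.40000e-02] 0.018
carrier side [ 4.76207e+02  5.07490e+01 -7.20000e-02] 0.028
scale top [ 7.16573e+02  3.08250e+01 -5.10000e-02] 0.044
 t 27.7 F [-0.1 -0.6  0.4] w 46.0 tcp [ 500. -328.  150.] q7 -1.1
```

View pics/c.png

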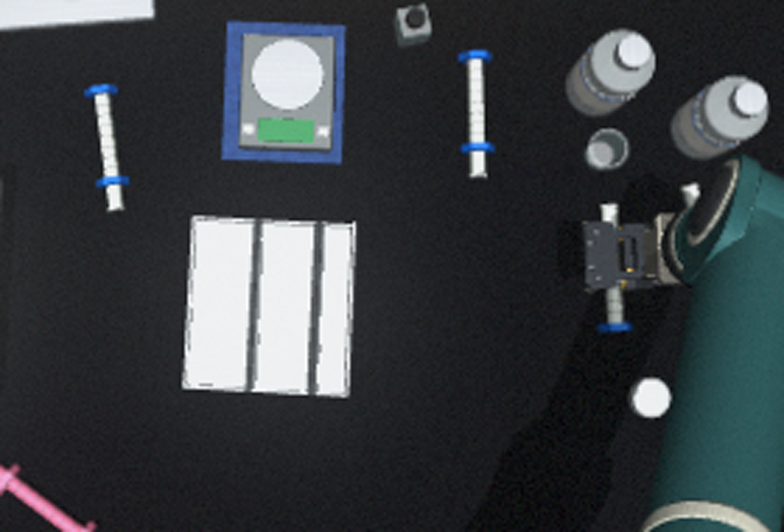

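The carrier is at (476.7, 53, −0.067), square to the dryer and still 210 mm from it; the scale is on its mat. Now the first cylinder.

```bash
cat >> h.py <<'E'
CG=np.array([476.6,53.5,-.066])
def pick(xy,c):
    over(xy,c-np.pi/2,110,alt=False); grip(.5); lin(xy,4,120); grip(0,35); st("grip"); lin(xy,90,200); st("lift")
    return robot.observe()["grip_width"]*92>12
def place(i):
    p=T(CG,(-69+46*i,-16)); over(p,CG[2],90,alt=False); st("carried")
    if robot.observe()["grip_width"]*92<12: print("LOST"); return
    lin(p,45,120); lin(p,29,40); st("seat"); grip(.33); robot.hold(.2); st("open"); lin(p,60,60); lin(p,110)
E
python3 - <<'E'
from h import *
if pick((500,-328.5),0): place(3)
over((521.8,-436),.208-np.pi/2,150,alt=False);st()
shot("top")
for o in("cyl1_grip","cyl1_mouth"): print([(round(d["confidence"],2),world("top",d["at"]).round().tolist()) for d in viewer.pinpoint(o,"top")])
shot("side","d.png",crop=(230,130,350,240),scale=5)
E
```

```text
grip t 29.8 F [-0.7  0.5  2.8] w 14.7 tcp [ 500.1 -328.4    4.3] q7 -1.12
lift t 30.4 F [-0.2  0.9 -1.2] w 14.8 tcp [ 499.4 -328.3   89.3] q7 -1.1
carried t 31.8 F [ 0.3 -0.3 -0.9] w 15.0 tcp [544.5  31.1  89.6] q7 -0.49
seat t 32.8 F [-0.3  0.5 -0.4] w 15.2 tcp [544.3  33.1  28.8] q7 -0.55
open t 33.5 F [0.2 1.1 0.1] w 30.2 tcp [544.4  33.   29. ] q7 -0.55
 t 36.3 F [-0.   0.2 -0.2] w 30.1 tcp [ 523.1 -433.6  149.9] q7 -0.81
[(0.83, [546.0, 32.0, 37.0]), (0.57, [476.0, 51.0, 1.0]), (0.23, [721.0, -322.0, 1.0])]
[(0.69, [551.0, 115.0, 37.0]), (0.36, [523.0, -433.0, 18.0])]
```

View pics/d.png

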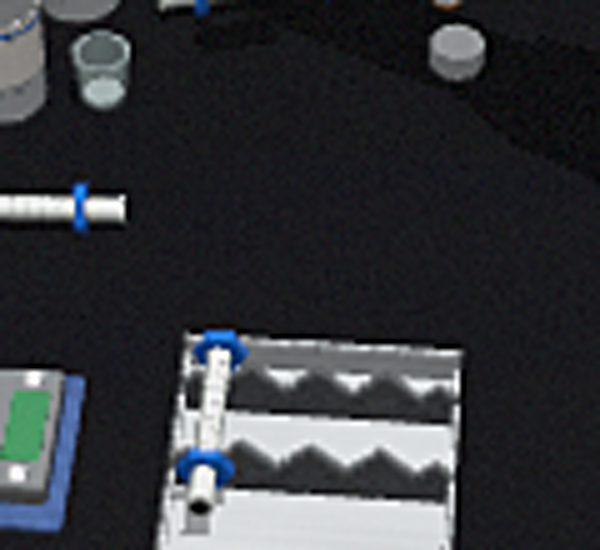

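Cylinder 1 is seated in the far notch with its mouth forward (crop px 200,505). On to the others.

Run:
```python
from h import *
if pick((521.8,-435.8),.208):
    place(2)
    if pick((703,-184),np.pi-.017):
        place(1)
        if pick((670,231),np.pi+.122): place(0)
over((560,-300),-np.pi/2,200,alt=False);st()
shot("top","e1.png",crop=(180,130,480,340),scale=2.6); shot("side","e2.png",crop=(180,130,380,280),scale=4)
```

```text
grip t 38.8 F [-0.   1.7  2.6] w 15.0 tcp [ 521.9 -435.7    4.3] q7 -0.84
lift t 39.4 F [ 0.8  0.4 -0.5] w 15.0 tcp [ 521.1 -435.6   89.3] q7 -0.83
carried t 41.1 F [ 0.4 -1.8 -0.6] w 14.8 tcp [499.1  34.5  89.9] q7 -0.54
seat t 42.2 F [-0.5 -0.1 -0.3] w 15.0 tcp [498.4  36.1  28.9] q7 -0.62
open t 42.9 F [-0.6 -0.2  0.2] w 30.1 tcp [498.5  36.   29. ] q7 -0.62
grip t 47.6 F [ 0.1 -0.   2.5] w 14.6 tcp [ 703.2 -183.8    4.4] q7 1.25
lift t 48.2 F [-0.2  0.5 -2. ] w 15.4 tcp [ 702.3 -184.4   89.1] q7 1.29
carried t 49.9 F [ 0.  -0.6 -0.5] w 15.1 tcp [453.   38.9  89.8] q7 -0.59
seat t 50.9 F [ 0.8  0.6 -0. ] w 15.2 tcp [452.5  39.1  28.9] q7 -0.69
open t 51.6 F [-0.   0.2  0.3] w 30.4 tcp [452.6  39.1  29. ] q7 -0.69
grip t 56.0 F [ 0.5 -0.6  2.1] w 15.0 tcp [670.2 231.2   4.4] q7 0.73
lift t 56.5 F [ 0.3  1.3 -1.8] w 14.9 tcp [669.7 230.2  89.2] q7 0.77
carried t 57.9 F [ 0.4 -0.2 -0.1] w 14.9 tcp [407.5  42.6  90. ] q7 -0.68
seat t 58.9 F [ 0.3  0.2 -1. ] w 15.0 tcp [406.6  42.1  28.9] q7 -0.82
open t 59.5 F [0.2 0.5 0.2] w 30.8 tcp [406.7  42.   29. ] q7 -0.82
 t 62.1 F [-0.7  0.  -0.7] w 30.8 tcp [ 560.1 -297.8  199.4] q7 -1.35
```

View pics/e2.png

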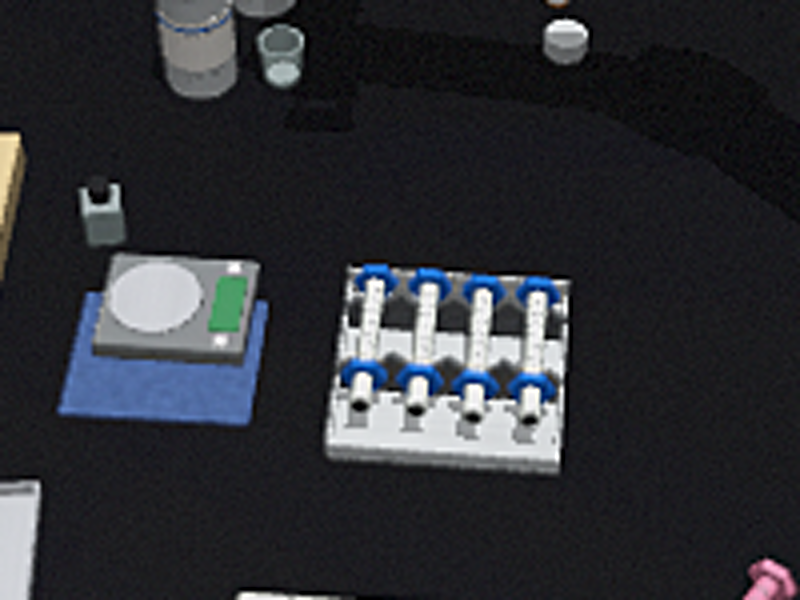

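All four cylinders lie in their notches, mouths forward. The scale has been knocked about 40 mm toward −y (crop px 175,305), so I'll push it back after the carrier.

Run:
```python
from h import *
r=locate("scale",(721,-10,-.05),SCALE)
locate("carrier",CG,[*CARR,(-87,87,-72,68,24,56)],("top",),take=False)
y=over(T(DR,(0,-300-90-45)),DR[2],150); grip(.75)
lin(T(DR,(0,-435)),12); st()
lin(T(DR,(0,-230)),12,70); st("push")
lin(T(DR,(0,-200)),12,40); st("near")
for d in np.arange(-198,-183,2.):
    lin(T(DR,(0,d)),12,20); st(d)
    f=np.array(robot.observe()["contact_force"])
    if np.linalg.norm(f[:2])>14: break
lin(T(DR,(0,-235)),12,80); lin(T(DR,(0,-250)),150)
over((560,-300),-np.pi/2,200);st()
shot("top"); 
locate("carrier",[*T(DR,(0,-92)),DR[2]],[*CARR,(-87,87,-72,68,24,56)]); locate("dryer",DR,DRYER,take=False)
locate("scale",(721,-10,-.05),SCALE,take=False)
shot("side","f2.png",crop=(200,190,360,370),scale=3.3)
```

```text
scale top [ 7.1417e+02 -1.1384e+01 -7.8000e-02] 0.034
scale side [ 7.12205e+02 -1.69430e+01 -7.80000e-02] 0.067
carrier top [ 4.76741e+02  5.51350e+01 -7.00000e-02] 0.432
 t 65.2 F [ 0.2 -0.5  0.1] w 68.7 tcp [469.  -77.1  12.6] q7 -0.58
push t 68.3 F [-0.8 -8.5  5.1] w 68.9 tcp [480.4 124.2  12. ] q7 -0.98
near t 69.2 F [ 0.4 -7.   4.7] w 69.1 tcp [482.2 155.1  12. ] q7 -1.03
-198.0 t 69.5 F [-0.8 -8.4  5.5] w 68.9 tcp [482.3 156.4  11.9] q7 -1.03
-196.0 t 69.7 F [-0.6 -8.   6.1] w 69.2 tcp [482.4 158.3  11.9] q7 -1.04
-194.0 t 70.0 F [-0.7 -8.4  4.5] w 69.1 tcp [482.5 160.4  11.9] q7 -1.04
-192.0 t 70.2 F [-1.1 -7.3  5.1] w 69.2 tcp [482.7 162.4  11.9] q7 -1.04
-190.0 t 70.5 F [-0.1 -7.5  4.7] w 69.1 tcp [482.8 164.5  11.8] q7 -1.04
-188.0 t 70.7 F [ 0.4 -7.4  4.2] w 68.6 tcp [482.9 166.5  11.8] q7 -1.05
-186.0 t 71.0 F [ 0.1 -7.3  4.9] w 69.1 tcp [483.  168.5  11.8] q7 -1.05
-184.0 t 71.2 F [-0.2 -9.4  6.1] w 68.8 tcp [483.1 169.9  11.8] q7 -1.05
 t 74.6 F [ 0.3 -0.8 -0.3] w 69.0 tcp [ 560.5 -297.7  199.9] q7 -1.38
carrier top [ 4.89593e+02  2.69543e+02 -6.20000e-02] 0.502
dryer top [ 4.94045e+02  3.58925e+02 -7.10000e-02] 0.06
scale top [ 7.12625e+02 -1.05920e+01 -7.30000e-02] 0.054
scale side [ 7.13026e+02 -1.72050e+01 -4.10000e-02] 0.127
```

View pics/f2.png

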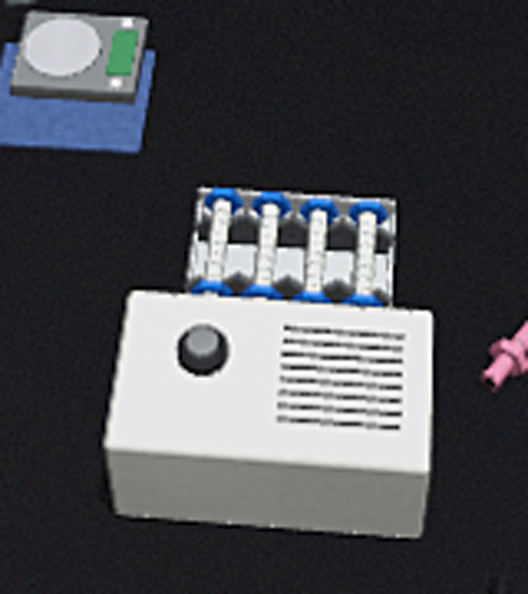

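The carrier is near the dryer but the force shows no clear contact, so I push on until it rises.

Run:
```python
from h import *
y=over(T(DR,(0,-250)),DR[2],150)
lin(T(DR,(0,-240)),12); lin(T(DR,(0,-190)),12,80)
for d in np.arange(-186,-170,1.):
    lin(T(DR,(0,d)),12,20); st(d)
    if np.linalg.norm(robot.observe()["contact_force"][:2])>18: break
lin(T(DR,(0,-235)),12,80); lin(T(DR,(0,-250)),150)
over((560,-300),-np.pi/2,200);st()
shot("top","g.png",crop=(120,160,360,300),scale=3.3)
ms=[d for d in viewer.silhouettes("carrier","top")][:1]
for d in ms: print(d["confidence"],rect(d["mask"],18))
for o in "carrier","dryer","cyl1_grip","cyl2_grip","cyl3_grip","cyl4_grip","cyl1_mouth","start_top":
    print(o,[(round(d["confidence"],2),world("top",d["at"]).round().tolist()) for d in viewer.pinpoint(o,"top")])
```

```text
-186.0 t 78.8 F [ 0.7 -4.4  2.4] w 69.1 tcp [483.3 169.9  11.8] q7 -1.12
-185.0 t 79.1 F [-0.4 -6.4  3.1] w 68.8 tcp [483.3 169.9  11.8] q7 -1.13
-184.0 t 79.3 F [-0.3 -9.   5.8] w 68.6 tcp [483.3 169.9  11.8] q7 -1.13
-183.0 t 79.6 F [ -1.2 -10.3   6.8] w 68.9 tcp [483.3 169.9  11.8] q7 -1.13
-182.0 t 79.8 F [ -1.8 -12.6   9.3] w 69.1 tcp [483.3 170.   11.8] q7 -1.13
-181.0 t 80.1 F [ -2.1 -15.9  10.9] w 68.7 tcp [483.3 169.9  11.8] q7 -1.13
-180.0 t 80.3 F [ -2.5 -17.8  12.7] w 69.0 tcp [483.3 170.   11.8] q7 -1.13
-179.0 t 80.6 F [ -3.3 -19.   15.5] w 69.0 tcp [483.3 170.   11.8] q7 -1.13
 t 84.1 F [-0.2  0.7 -0.5] w 68.8 tcp [ 560.5 -297.7  199.9] q7 -1.45
0.7 (array([489.1, 268.9]), array([182., 191.]), np.float64(-0.062))
carrier [(0.71, [490.0, 268.0, 2.0]), (0.67, [462.0, 254.0, 41.0])]
dryer [(0.7, [497.0, 356.0, 0.0])]
cyl1_grip [(0.54, [558.0, 244.0, 40.0])]
cyl2_grip [(0.84, [515.0, 247.0, 40.0]), (0.3, [422.0, 259.0, 44.0])]
cyl3_grip [(0.88, [464.0, 253.0, 39.0])]
cyl4_grip [(0.83, [262.0, 305.0, 15.0]), (0.7, [321.0, 636.0, 14.0]), (0.55, [369.0, -364.0, 2.0]), (0.54, [420.0, 258.0, 43.0])]
cyl1_mouth [(0.81, [563.0, 330.0, 38.0])]
start_top [(0.54, [556.0, 419.0, 154.0])]
```

View pics/g.png

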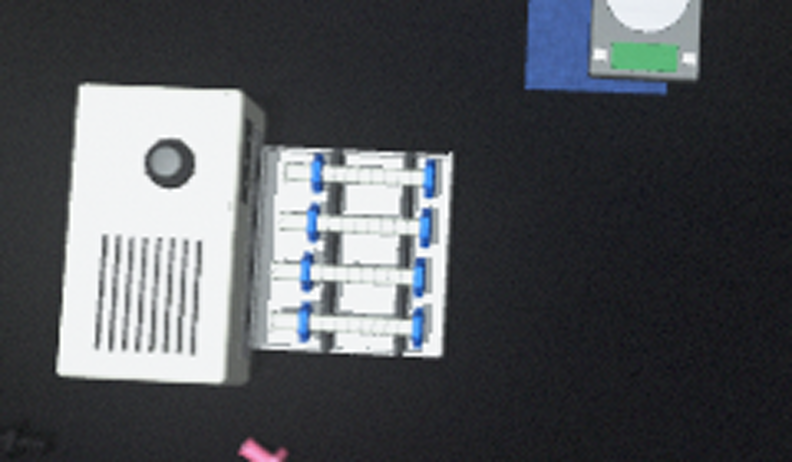

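The tool stalled at y=170 while the force rose to 19 N, so the carrier is home and centred, and all four cylinders are in place. Next I press the button, then recentre the scale.

Run:
```python
from h import *
b=(558,417.5)
y=over(b,DR[2],230); grip(0); lin(b,165); st()
for z in np.arange(156,136,-1.5):
    lin(b,z,30); f=robot.observe()["contact_force"][2]; print(z,round(f,1),end="; ")
    if f>14: break
robot.hold(.3); st("pressed"); lin(b,165,60); lin(b,250)
S=np.array([713,-14,-.07])
a=T(MT,(-5,-132)); y=over(a,MT[2],150); grip(.4); lin(a,8); st("desc")
lin(T(MT,(-5,-64)),8,80); st("push"); lin(T(MT,(-5,-90)),8); lin(T(MT,(-5,-100)),150)
a=T(MT,(-110,0)); over(a,MT[2]+np.pi/2,150); lin(a,8); lin(T(MT,(-76,0)),8,60); st("pushx"); lin(T(MT,(-100,0)),8); lin(T(MT,(-110,0)),150)
over((560,-300),-np.pi/2,200);st()
shot("top","i.png",crop=(120,100,480,340),scale=2.2)
locate("scale",MT,SCALE)
for d in viewer.silhouettes("carrier","top")[:1]: print(d["confidence"],rect(d["mask"],18))
```

```text
t 88.8 F [-0.1 -0.2 -0.2] w 0.5 tcp [558.  417.9 165.4] q7 -1.32
156.0 -0.3; 154.5 -0.8; 153.0 -0.5; 151.5 1.3; 150.0 3.3; 148.5 3.4; 147.0 4.8; 145.5 8.7; 144.0 14.9; pressed t 91.5 F [-2.4 -3.2 15.2] w 0.3 tcp [558.1 417.7 146.4] q7 -1.33
desc t 96.5 F [-0.1  0.3  0.1] w 36.3 tcp [710.2 -99.4   9.3] q7 -0.61
push t 97.5 F [-0.7  0.5 -0. ] w 36.7 tcp [712.7 -30.6   8. ] q7 -0.71
pushx t 101.8 F [-5.4 -0.1  4.3] w 36.9 tcp [644.7  36.2   8.2] q7 0.6
 t 104.5 F [-0.6  0.5 -0.1] w 36.7 tcp [ 560.3 -298.3  199.8] q7 1.27
scale top [ 7.2030e+02  3.1975e+01 -4.5000e-02] 0.035
scale side [ 7.19872e+02  2.58020e+01 -3.80000e-02] 0.047
0.72 (array([489.4, 268.4]), array([181., 191.]), np.float64(-0.067))
```

View pics/i.png

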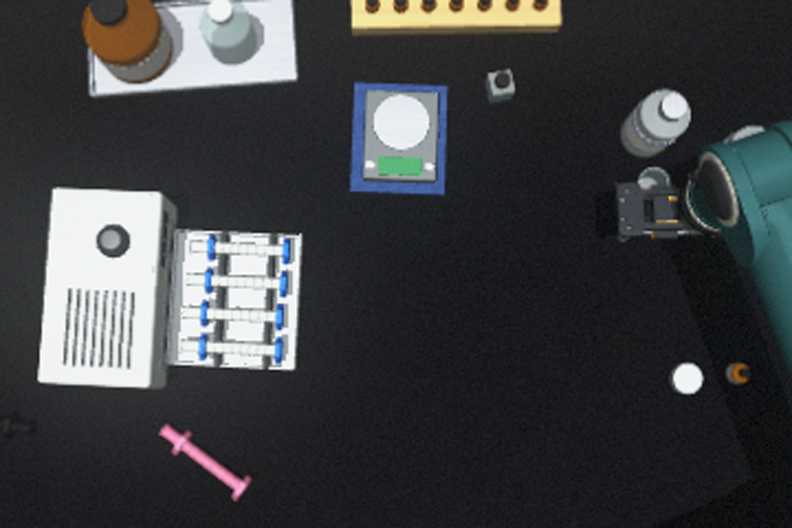

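The final picture shows the scale centred on the mat (px 400,138) and the loaded carrier home at the dryer (px 238,300). The bystanders look undisturbed and the robot is clear of everything.

```bash
python3 -c "
from h import *
print(robot.job_done()); st()"
```

```text
the job is handed in; nothing more can be done
None
the job is handed in; nothing more can be done
```

The job is finished and handed in. All four cylinders are in the carrier, mouths toward the dryer, the carrier is home against the front, and the start button was pressed. `job_done` reports no verdict, so these are my own last checks:

- **Cylinders:** all four show in their notches in the last top picture. The fitted grip heights before the button press were about 39–44 mm, against 35–45 mm allowed.
- **Carrier:** the tool stalled at y = 170 mm while the push rose to 19 N, so it is against the front. The last picture puts it at (489.4, 268.4) with yaw −0.067; fully home is about (489, 267) with yaw −0.06.
- **Start button:** pressed until the tool stopped at 146.4 mm with 15 N, which is full travel (146 mm).
- **Scale:** it was knocked about 45 mm off the mat during loading, so I pushed it back after pressing the button. It now sits within about 6 mm of centre and 0.02 rad of square.
- **Bystanders:** none looks moved in the pictures; canister2 was partly hidden by the arm in the last one, and I did not measure them.

**Disagreements:**
- The two cameras differ by 4–6 mm in y throughout, so I used their mean.
- The carrier outline fit was poor once it was loaded, so I relied on the mask rectangle and the contact force instead.

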